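# Clamp a module housing in the bench vise

## Robot

A 6-joint arm with a two-finger parallel gripper is mounted at the origin on the work surface. World frame = base frame: x ahead of the robot, y to its left, z up, the work surface at z = 0. Lengths are in m, angles in rad, forces in N, time in s.
With the tool pointing down it reaches from about 0.35 to 0.975 m from the base axis. Payload 7.1 kg.
Tool frame: the origin (TCP) lies at the very end of the fingers, on their centre line; the grasp point (between the pads) lies 19 mm behind it; z points along the fingers, y is the line along which they close (so a half turn about z gives the same grasp; the last joint's range is limited). The gripper opens to 88 mm and grips with 3 to 60 N. Pads are 20 mm wide; open, the fingers measure 115 mm over their backs; the gripper's body (75 mm by 178 mm) begins 61 mm behind the grasp point.
Start: joints at [-1.129, 0.423, 1.63, -0, 1.089, -0.019], TCP at [0.278, -0.56, 0.223] pointing down, gripper open.
Joint ranges: [-3, 3], [-0.9, 2.11], [0.09, 2.58], [-1.31, 4.45], [0.11, 2.69], [-2.54, 2.54]. Speed limits (rad/s): [2.39, 2.39, 3.01, 3.14, 3.14, 3.14].

## Interface

Orientations are given as a rotation vector (axis times angle).
In Python, from rig import bot gives the robot as it stands. The module is installed in compiled form; this text tells all that it offers.
- The arm moves only by the tool step_arm, never from a script. Its argument "moves" is a list of rows, each a list of 7 numbers: the turn, a rotation vector about the tool's x, y, z in units of 45 degrees (1.0 is 45 degrees), then the shift along the tool's x, y, z in units of 1000 mm (1.0 is 1000 mm), then the opening, from 0 (shut) to 1 (fully open). A call has 1 to 8 rows; each row shifts and turns the commanded pose from where the row before left it, along the tool's axes as they then stand; what a row does not reach is not made up. A row lasts 1/8 s, in which the tool goes at most 62.5 mm and 10.7 degrees, less where a joint would pass 70% of its speed; a pose out of reach is approached as far as the arm can. A call with a number of a shift or a turn outside -1 to 1 is refused whole. A call with a gripper value outside its range is refused whole. The fingers move at their own pace and stop on an object; "force" is the grip in N (left out, the last holds). Time passes only in rows, so rows that do not move let the fingers close. It gives the time, the measured TCP pose, the force, the opening and the grip force at its end, in the units of the state.
- bot.get_obs(): the state, without advancing time (a new reading comes with each control period).
- bot.get_image(name): name is "scene" or "top" or "wrist"; returns the picture (420x560x3 uint8, red, green, blue); there is no depth.
- bot.camera_info(name): a dict with "fx", "fy", "cx", "cy" (pixels), "rvec" (rotation vector, rad) and "tvec" (3), from world to camera coordinates, as OpenCV has them; the wrist camera has in their place "T_tool_cam" (4x4, takes a point from camera to tool coordinates, whose origin is the TCP and whose axes are the flange's). Camera axes: x right, y down, z forward; pixel columns grow to the right and rows downward; lengths in m; the calibration is good to about 2 mm. A picture is of the moment at which its call begins: read the wrist's pose just before it. camera_info takes no time and is no camera call.
- bot.sign_off(): hands the job in; it is judged then, once.
The state is a dict: "clock": time; "joint_pos": joint angles; "dq": joint speeds; "effort": joint torques, N m; "position": TCP position; "tcp_rot": TCP orientation; "wrist_force": force on the tool from outside, world axes, zero at the start; "wrist_torque": the same for the moment, N m; "grip_width": finger opening in m; "grip_force": force on a finger pad.
Only numpy, scipy, OpenCV 4.12 (cv2) and the standard library are available. Lean on these libraries where they do the work, as an engineer would, in place of code of your own. Each camera call takes 0.05 s, during which the arm holds its last target. There are 200 camera calls.

## Task

Draw back the sliding jaw of the little bench vise and lay the stepped aluminium housing on the two parallels right way up, its tall end towards the work stop. With the jaw still clear of it, push the housing back against the fixed jaw and along against the stop; then press the sliding jaw up firmly so that the housing is clamped square and flat on the parallels, and let go. Leave the flat cover, the jar, the bottle and the screwdriver where they are.

Things in the scene. Friction and masses are not known exactly. Their poses are not given: they have to be found in the camera images.
- housing: The workpiece, loose: stepped aluminium housing, 64 (x) x 40 (y) x 34 (z) mm, 0.14 to 0.28 kg. Tall part (34 mm high, black window on top) from x = -32 to +12 mm; low ledge (16 mm high, two dark screw heads) from x = +12 to +32 mm. Origin: centre of the underside, midway along the 64 mm; z up. Starts right way up on the bench, at widely varying place and yaw.
- housing_ledge (a point): Point on the housing at the middle of the top of its low ledge (22, 0, 16 mm from the housing's origin).
- vise: Steel bench vise, bolted down; place and yaw vary. Origin: centre underneath; x along the slide towards the fixed jaw, y across, z up. Bed x = -115 to 90 mm, y = -57.5 to 57.5 mm, top at z = 15 mm. When the housing is home, its origin lies at (40, -2, 27) mm in this frame and its x axis (tall end to ledge) points along this y.
- jaw: Sliding jaw, axes as the vise's, x = -28 to 0, 60 mm wide, top 18 mm above its origin (z = 45 mm). Origin: middle of its clamping face's lower edge, at z = 27 mm. It slides along the vise's x, origin from x = -52 (jaws 112 mm apart) to +53 mm; starts with 12 to 32 mm between the jaws. Drags with 5 N, stays where left. Clamped: origin at x = 20 mm; a firm clamp is a push of 15 to 20 N.
- parallels (a point): Point midway between the tops of the two parallels, at (0, 0, 27) mm in the vise's frame; axes as the vise's. They are bright bars along the slide, 8 mm wide at y = -18 and +18 mm, from x = -90 to +60 mm, tops at z = 27 mm.
- fixed_face (a point): Middle of the fixed jaw's clamping face, which looks to the vise's -x, at (60, 0, 36) mm in the vise's frame. The fixed jaw is 80 mm wide (y), 28 mm thick (x = 60 to 88 mm), its top at z = 45 mm.
- stop_face (a point): Middle of the work stop's face, which looks to the vise's +y, at (55.5, -34, 36) mm in the vise's frame. The stop is a steel block at the fixed jaw's -y end, x = 33 to 78 mm, y = -48 to -34 mm, top at z = 45 mm.
- lug_top (a point): Middle of the top of the dark upright lug on the sliding jaw, to pull or push it by: 14 mm thick along the slide (x = -21 to -7 mm from the jaw's origin), 22 mm wide (y), from the jaw's top (z = 45 mm over the bench) up to z = 86 mm.
- cover: Bystander: flat aluminium cover, 64 x 40 x 14 mm with a round boss 28 mm across, 12 mm high, on top; loose. Origin: centre of underside.
- jar: Bystander: white jar, 44 mm across, 72 mm high, standing 20 to 30 mm off the housing's tall end; loose. Origin: centre of underside.
- bottle: Bystander: tall bottle, 56 mm across, 155 mm high, standing on the bench between the loose parts and the vise, towards the far side; loose. Origin: centre of underside.
- driver: Bystander: screwdriver 170 mm long lying at the far side; loose. Origin: middle of its underside, x along it.
There are look-alikes about, which are no part of the job. Of the things that look like the vise, the larger one is meant. Leave any blue look-alike of the housing alone.

How it is judged:
On the way, in this order (a step that is already met when the one before it is completed fails the run):
1. the housing lies flat on the parallels, tall end to the stop, against the fixed jaw and the stop, while the sliding jaw is still at least 4 mm clear of it (x of housing in the frame of vise between 0.038 and 0.042 m and y of housing in the frame of vise between -0.0045 and 0.0005 m and z of housing in the frame of vise between 0.0255 and 0.0285 m and angle between the x axis of housing and the y axis of vise, either way round below 0.04 rad and angle between housing's own z axis and vertical below 0.04 rad and y of housing_ledge in the frame of vise above 0 m and x of jaw in the frame of vise below 0.016 m), for 0.2 s.
2. the sliding jaw is pressed against the housing with more than 3 N (x of housing in the frame of vise between 0.038 and 0.042 m and y of housing in the frame of vise between -0.0045 and 0.0005 m and z of housing in the frame of vise between 0.0255 and 0.0285 m and angle between the x axis of housing and the y axis of vise, either way round below 0.04 rad and angle between housing's own z axis and vertical below 0.04 rad and y of housing_ledge in the frame of vise above 0 m and contact force between jaw and housing above 3 N), for 0.1 s.
At the end, for the whole second after the job is handed in: The housing lies flat on the parallels (within 1.5 mm and 0.04 rad), square to the jaws (0.04 rad), its tall end at the work stop (2.5 mm), against the fixed jaw (2 mm), the sliding jaw closed on it (1.8 mm) and still gripping it with more than 2 N, at rest (x of housing in the frame of vise between 0.038 and 0.042 m and y of housing in the frame of vise between -0.0045 and 0.0005 m and z of housing in the frame of vise between 0.0255 and 0.0285 m and angle between the x axis of housing and the y axis of vise, either way round below 0.04 rad and angle between housing's own z axis and vertical below 0.04 rad and y of housing_ledge in the frame of vise above 0 m and x of jaw in the frame of vise above 0.0182 m and contact force between jaw and housing above 2 N and linear speed of housing below 0.01 m/s); the robot touches nothing.
It fails at once if the flat cover is shifted by more than 15 mm (distance of cover from where it was at the start of the episode above 0.015 m).
It fails at once if the jar is shifted by more than 15 mm (distance of jar from where it was at the start of the episode above 0.015 m).
It fails at once if the bottle is shifted by more than 15 mm (distance of bottle from where it was at the start of the episode above 0.015 m).
It fails at once if the screwdriver is shifted by more than 15 mm (distance of driver from where it was at the start of the episode above 0.015 m).
It also fails if it takes over 72 s, if anything falls off the work surface, if the arm or the gripper's body presses on something with over 40 N, if the wrist force passes 120 N, or if a joint passes its speed limit or range.

## Working session

There is one attempt and no reset: what is moved stays moved. The work goes in short steps, Python scripts to look and compute and a tool call to move; the robot and the scene stay as the last step left them, time stands still between calls to the robot, and variables do not carry over. Pictures are saved under pics/ and viewed, at most 11 in all, crops included, and the job is handed in when it is done.

Besides the shell and the picture viewer there is one more tool, called by a JSON object that holds its "name" and its "arguments". step_arm: Moves the arm, as the interface text tells. Shifts and turns lie within -1 to 1; 1 stands for 1000 mm of shift or 45 degrees of turn. Its arguments: {"type":"object","properties":{"moves":{"type":"array"},"force":{"type":"number"}},"required":["moves"]}

```bash
mkdir -p pics; python3 - <<'E'
from rig import bot
import cv2
for n in ("top","scene"):
    cv2.imwrite(f"pics/{n}0.png",cv2.cvtColor(bot.get_image(n),cv2.COLOR_RGB2BGR)); print(n,bot.camera_info(n))
print(bot.camera_info("wrist")); print(bot.get_obs())
E
```

```text
top {'fx': 489.17376732500065, 'fy': 489.17376732500065, 'cx': 277.14108740419636, 'cy': 211.31802044336908, 'rvec': array([ 2.16677817, -2.12123292,  0.15438628]), 'tvec': array([0.03651816, 0.59536291, 0.93367616])}
scene {'fx': 462.9834795573595, 'fy': 462.9834795573595, 'cx': 280.3108797552, 'cy': 213.14197510371977, 'rvec': array([ 1.73314834,  1.71082913, -0.73518483]), 'tvec': array([-0.03524331, -0.35879718,  1.53906457])}
{'fx': 372.53001276719885, 'fy': 372.53001276719885, 'cx': 277.85276115648514, 'cy': 209.14318006990788, 'T_tool_cam': array([[-8.53725614e-06, -9.52084644e-01, -3.05834645e-01,
         8.47825129e-02],
       [ 9.99999913e-01,  1.19242132e-04, -3.99123711e-04,
         4.90230457e-04],
       [ 4.16467932e-04, -3.05834622e-01,  9.52084561e-01,
        -1.61654958e-01],
       [ 0.00000000e+00,  0.00000000e+00,  0.00000000e+00,
         1.00000000e+00]])}
{'clock': 0.1, 'joint_pos': array([-1.12902715e+00,  4.23768629e-01,  1.63058360e+00, -2.83457447e-06,
        1.08858109e+00, -1.89666002e-02]), 'dq': array([ 1.59915892e-03, -1.46775540e-03, -1.98486321e-03,  3.66528224e-04,
       -7.81720038e-04,  9.81061761e-05]), 'effort': array([ 1.70771277e-04, -5.45611989e+01, -2.74324518e+01,  6.45674416e-02,
        1.87291828e-02, -5.31564672e-05]), 'position': array([ 0.27771405, -0.55937142,  0.22198857]), 'tcp_rot': array([-3.05732332e+00, -7.17040610e-01,  4.45554601e-04]), 'wrist_force': array([-0.12331076, -0.10669271, -0.07824985]), 'wrist_torque': array([-0.02406456,  0.03103084,  0.04131515]), 'grip_force': 0.0, 'grip_width': 0.08784777529900983}
```

View pics/top0.png

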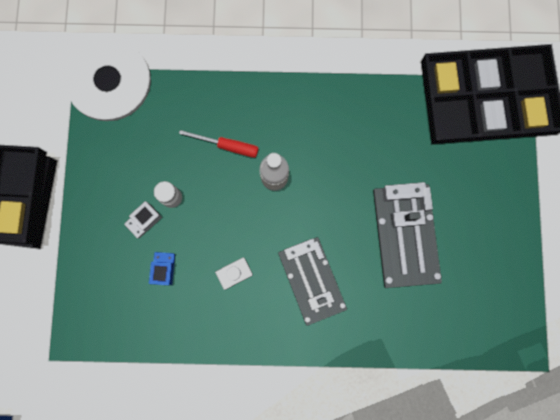

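View pics/scene0.png

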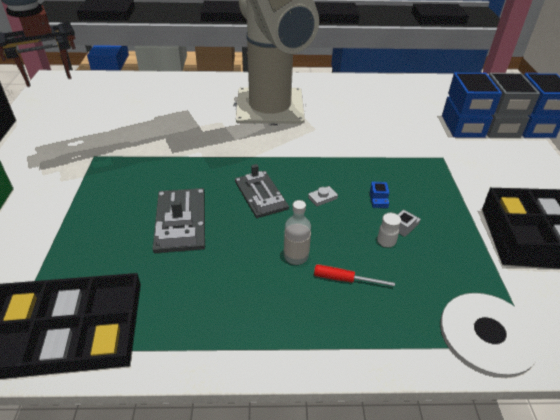

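The two views agree. Housing candidates in the top image are the silver part with a black window (142,219), the blue look-alike (161,269) and the flat cover with a boss (234,273). Vise candidates are the large one (408,235) and the small one (312,280). I choose the silver stepped part and the large vise, and will check both in one crop.

```bash
python3 - <<'E'
import cv2,numpy as np
im=cv2.imread("pics/top0.png")
a=cv2.resize(im[180:250,110:190],None,fx=5,fy=5,interpolation=cv2.INTER_CUBIC)  #400x350
b=cv2.resize(im[175:295,365:445],None,fx=5,fy=5,interpolation=cv2.INTER_CUBIC) #400x600
o=np.zeros((600,800,3),np.uint8);o[:350,:400]=a;o[:,400:]=b
cv2.imwrite("pics/c1.png",o)
E
cat > h.py <<'E'
from rig import bot
import numpy as np, cv2
from scipy.spatial.transform import Rotation as R
def ray(name,px,z,wr=None):
    c=bot.camera_info(name); K=np.array([[c['fx'],0,c['cx']],[0,c['fy'],c['cy']],[0,0,1]])
    d=np.linalg.inv(K)@np.array([px[0],px[1],1.])
    if name=='wrist':
        T=c['T_tool_cam']; Rw=R.from_rotvec(wr['tcp_rot']).as_matrix()
        o=wr['position']+Rw@T[:3,3]; d=Rw@T[:3,:3]@d
    else:
        Rc=R.from_rotvec(c['rvec']).as_matrix(); o=-Rc.T@c['tvec']; d=Rc.T@d
    return o+d*(z-o[2])/d[2]
E
```

```text
(no output)
```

View pics/c1.png

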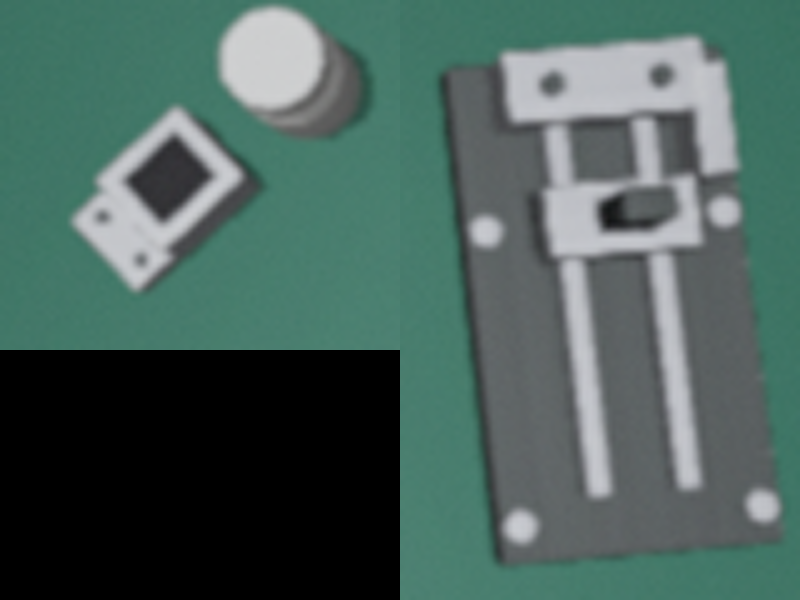

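The crop confirms the choice. The silver stepped housing's ledge, with its two screws, points lower-left and its tall end faces the jar. The vise is the large one, with the stop on the right (−y). Next I compute poses by least squares.

```bash
python3 - <<'E'
from h import *
from scipy.optimize import least_squares
def src(p,ox,oy): return ((p[0]+.5)/5-.5+ox,(p[1]+.5)/5-.5+oy)
def fit(pts,name):
    W=np.array([ray('top',p,z)[:2] for p,_,z in pts]); M=np.array([m for _,m,_ in pts])
    f=lambda q:(np.c_[np.cos(q[2])*M[:,0]-np.sin(q[2])*M[:,1],np.sin(q[2])*M[:,0]+np.cos(q[2])*M[:,1]]+q[:2]-W).ravel()
    best=min((least_squares(f,[*W.mean(0),a]) for a in (0,1.6,3.1,-1.6)),key=lambda s:s.cost)
    print(name,best.x,np.degrees(best.x[2]),"res mm",(best.fun.reshape(-1,2)*1000).round(1).tolist())
H=[((245,178),(-.032,0),0)]
h=lambda p,m,z:(src(p,110,180),m,z)
v=lambda p,m,z:(src((p[0]-400,p[1]),365,175),m,z)
# housing: tall end edge = top->right; ledge corners: left (72,220), bottom(137,290). x axis points down-left
fit([h((178,107),(-.032,-.02),.034),h((245,178),(-.032,.02),.034),h((98,182),(.012,-.02),.034),h((72,220),(.032,-.02),.016),h((137,290),(.032,.02),.016)],'housing')
fit([v((502,55),(.088,.04),.045),v((701,38),(.088,-.04),.045),v((513,123),(.06,.04),.045),
 v((600,495),(-.09,.018),.027),v((690,488),(-.09,-.018),.027),v((500,562),(-.115,.0575),.015),v((781,540),(-.115,-.0575),.015),v((738,172),(.033,-.048),.045)],'vise')
for n,p,z in (('jawface',v((548,188),0,.045)[0],.045),('jawface2',v((697,178),0,.045)[0],.045),('jar',h((272,57),0,0)[0],.072),('bottle',(274,160),.155)): print(n,ray('top',p,z))
E
```

```text
housing [ 0.57466129  0.3251163  -3.93244913] -225.31273848205146 res mm [[0.0, -0.3], [0.0, 0.3], [0.4, 0.5], [-0.1, -0.4], [-0.4, -0.1]]
vise [ 0.56829952 -0.21577673  0.10117384] 5.796834134478946 res mm [[0.7, -0.6], [0.1, -0.0], [0.5, 0.7], [0.2, 0.6], [0.3, 0.8], [-1.4, -0.1], [-0.9, -1.4], [0.5, -0.0]]
jawface [ 0.59742244 -0.18427985  0.045     ]
jawface2 [ 0.60271499 -0.24376528  0.045     ]
jar [0.62568817 0.27069284 0.072     ]
bottle [0.67105516 0.05630548 0.155     ]
```

```bash
cat >> h.py <<'E'
V=np.array([.5683,-.2158,np.radians(5.8)])
def v2w(x,y,z): c,s=np.cos(V[2]),np.sin(V[2]); return np.array([V[0]+c*x-s*y,V[1]+s*x+c*y,z])
def w2v(p): c,s=np.cos(V[2]),np.sin(V[2]); d=np.array(p[:2])-V[:2]; return np.array([c*d[0]+s*d[1],-s*d[0]+c*d[1],p[2]])
def delta(pos,yaw):
    "turn units (about tool axes) and shift in present tool axes and in the turned axes"
    o=bot.get_obs(); R0=R.from_rotvec(o['tcp_rot'])
    y=np.array([np.cos(yaw),np.sin(yaw),0]); z=np.array([0,0,-1.]); R1=R.from_matrix(np.c_[np.cross(y,z),y,z])
    d=np.array(pos)-o['position']
    print('turn',((R0.inv()*R1).as_rotvec()/np.radians(45)).round(4),'shift now',R0.inv().apply(d).round(4),'after turn',R1.inv().apply(d).round(4))
    print('t',round(o['clock'],2),'pos',o['position'].round(4),'vise',w2v(o['position']).round(4),'F',o['wrist_force'].round(1),'grip',round(o['grip_width'],4),round(o['grip_force'],1))
E
python3 -c "
from h import *
delta(v2w(.018,0,.2),V[2])"
```

```text
turn [-1.5000e-03 -1.1000e-03 -1.5423e+00] shift now [ 0.4299 -0.1722  0.0222] after turn [0.3124 0.3418 0.022 ]
t 0.1 pos [ 0.2777 -0.5594  0.222 ] vise [-0.3238 -0.3124  0.222 ] F [-0.1 -0.1 -0.1] grip 0.0878 0.0
```

{"name": "step_arm", "arguments": {"moves": [[0,0,0,0.054,-0.0215,0.003,1],[0,0,0,0.054,-0.0215,0.003,1],[0,0,0,0.054,-0.0215,0.003,1],[0,0,0,0.054,-0.0215,0.003,1],[0,0,0,0.054,-0.0215,0.003,1],[0,0,0,0.054,-0.0215,0.003,1],[0,0,0,0.054,-0.0215,0.003,1],[0,0,0,0.052,-0.0215,0.001,1]]}}

```text
clock: 1.1
position: [0.5875, -0.2128, 0.2002]
tcp_rot: [-3.058, -0.718, 0.001]
wrist_force: [0.3, -1.0, 1.4]
grip_width: 0.0877
grip_force: 0.0
```

{"name": "step_arm", "arguments": {"moves": [[0,0,-0.22,0,0,0,1],[0,0,-0.22,0,0,0,1],[0,0,-0.22,0,0,0,1],[0,0,-0.22,0,0,0,1],[0,0,-0.22,0,0,0,1],[0,0,-0.22,0,0,0,1],[0,0,-0.222,0,0,0,1],[0,0,0,0,0,0,1]]}}

```text
clock: 2.1
position: [0.5863, -0.2144, 0.2003]
tcp_rot: [-2.108, -2.329, 0.0]
wrist_force: [0.4, -0.8, -0.8]
grip_width: 0.0874
grip_force: 0.0
```

```bash
python3 -c "
from h import *
delta(v2w(.018,0,.06),V[2])
cv2.imwrite('pics/w1.png',cv2.cvtColor(bot.get_image('wrist'),cv2.COLOR_RGB2BGR))"
```

```text
turn [-0.0009 -0.0005 -0.0022] shift now [0.0004 0.     0.1403] after turn [ 4.000e-04 -1.000e-04  1.403e-01]
t 2.1 pos [ 0.5863 -0.2144  0.2003] vise [ 0.0181 -0.0004  0.2003] F [ 0.4 -0.8 -0.8] grip 0.0874 0.0
```

View pics/w1.png

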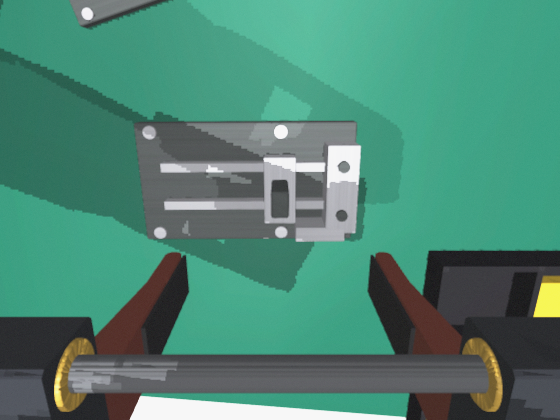

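The wrist view is centred on the vise. The jaw (280,190) has its dark lug, the fixed jaw is at (343,185), the stop at (320,235), and the open fingers straddle the lug. I cross-check against the top-camera pose.

```bash
python3 -c "
from h import *
o=bot.get_obs()
for n,p,z,e in [('fj -x+y',(328,146),.045,'.06,.04'),('fj +x+y',(361,147),.045,'.088,.04'),('fj -x-y',(326,224),.045,'.06,-.04'),('jaw +y',(295.5,157),.045,'?,.03'),('jaw -y',(296,222),.045,'?,-.03'),('jawback',(264,157),.045,'?'),('bed',(135,122),.015,'-.115,.0575'),('bed',(150,239),.015,'-.115,-.0575'),('par',(161,167),.027,'-.09,.018'),('par',(165,205),.027,'-.09,-.018'),('lugtop',(272,181),.086,''),('lugtop',(288,181),.086,'')]:
  print(n,e,w2v(ray('wrist',p,z,o)).round(4))"
```

```text
fj -x+y .06,.04 [0.0611 0.0381 0.045 ]
fj +x+y .088,.04 [0.0891 0.0371 0.045 ]
fj -x-y .06,-.04 [ 0.0619 -0.0323  0.045 ]
jaw +y ?,.03 [0.0336 0.0288 0.045 ]
jaw -y ?,-.03 [ 0.0347 -0.0302  0.045 ]
jawback ? [0.0067 0.0289 0.045 ]
bed -.115,.0575 [-0.1114  0.0562  0.015 ]
bed -.115,-.0575 [-0.1102 -0.0586  0.015 ]
par -.09,.018 [-0.088  0.017  0.027]
par -.09,-.018 [-0.0879 -0.0192  0.027 ]
lugtop  [0.014  0.0177 0.086 ]
lugtop  [0.0262 0.0176 0.086 ]
```

{"name": "step_arm", "arguments": {"moves": [[0,0,0,0,0,0.04,1],[0,0,0,0,0,0.04,1],[0,0,0,0,0,0.04,1],[0,0,0,0,0,0.02,1],[0,0,0,0,0,0,1]]}}

```text
clock: 2.78
position: [0.5858, -0.2142, 0.0595]
tcp_rot: [-2.106, -2.327, 0.002]
wrist_force: [0.6, -0.4, 0.5]
grip_width: 0.0881
grip_force: 0.0
```

{"name": "step_arm", "arguments": {"force": 20, "moves": [[0,0,0,0,0,0,0],[0,0,0,0,0,0,0],[0,0,0,0,0,0,0],[0,0,0,0,0,0,0],[0,0,0,0,0,0,0],[0,0,0,0,0,0,0]]}}

```text
clock: 3.52
position: [0.5866, -0.2145, 0.0607]
tcp_rot: [-2.106, -2.331, 0.0]
wrist_force: [0.4, 0.4, 0.7]
grip_width: 0.031
grip_force: 0.0
```

{"name": "step_arm", "arguments": {"moves": [[0,0,0,0,-0.01,0,0],[0,0,0,0,-0.014,0,0],[0,0,0,0,-0.014,0,0],[0,0,0,0,-0.014,0,0],[0,0,0,0,-0.014,0,0],[0,0,0,0,-0.01,0,0],[0,0,0,0,0,0,0]]}}

```text
clock: 4.4
position: [0.5102, -0.2228, 0.0608]
tcp_rot: [2.106, 2.331, -0.001]
wrist_force: [-2.1, -4.3, 1.3]
grip_width: 0.0138
grip_force: 20.0
```

{"name": "step_arm", "arguments": {"moves": [[0,0,0,0,0,0,1],[0,0,0,0,0,0,1],[0,0,0,0,0,-0.04,1],[0,0,0,0,0,-0.05,1],[0,0,0,0,0,-0.05,1],[0,0,0,0,0,-0.05,1]]}}

```text
clock: 5.15
position: [0.5107, -0.2217, 0.2522]
tcp_rot: [-2.106, -2.331, -0.0]
wrist_force: [0.4, 0.1, 1.1]
grip_width: 0.0704
grip_force: 0.0
```

```bash
python3 -c "
from h import *
delta([.5747,.3251,.25],np.radians(44.7))
cv2.imwrite('pics/w2.png',cv2.cvtColor(bot.get_image('wrist'),cv2.COLOR_RGB2BGR))"
```

```text
turn [-3.000e-04 -8.000e-04 -8.643e-01] shift now [0.5376 0.119  0.0024] after turn [0.3437 0.4301 0.0022]
t 5.15 pos [ 0.5107 -0.2217  0.2522] vise [-5.790e-02 -1.000e-04  2.522e-01] F [0.4 0.1 1.1] grip 0.0704 0.0
```

View pics/w2.png

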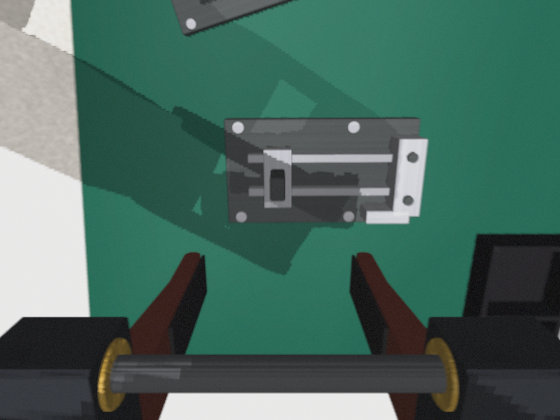

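The jaw is drawn well back (face now at about x=291 px, with a wide gap to the fixed jaw at 396 px). Moving to the housing.

{"name": "step_arm", "arguments": {"moves": [[0,0,0,0.0538,0.0119,0,1],[0,0,0,0.0538,0.0119,0,1],[0,0,0,0.0538,0.0119,0,1],[0,0,0,0.0538,0.0119,0,1],[0,0,0,0.0538,0.0119,0,1],[0,0,0,0.0538,0.0119,0,1],[0,0,0,0.0538,0.0119,0,1],[0,0,0,0.0538,0.0119,0,1]]}}

```text
clock: 6.2
position: [0.562, 0.2176, 0.2503]
tcp_rot: [-2.106, -2.331, 0.001]
wrist_force: [1.0, 0.5, -0.2]
grip_width: 0.088
grip_force: 0.0
```

{"name": "step_arm", "arguments": {"moves": [[0,0,0,0.0538,0.0119,0,1],[0,0,0,0.0538,0.0119,0,1],[0,0,-0.216,0,0,0,1],[0,0,-0.216,0,0,0,1],[0,0,-0.216,0,0,0,1],[0,0,-0.216,0,0,0,1],[0,0,0,0,0,0,1]]}}

```text
clock: 7.08
position: [0.5747, 0.3252, 0.2502]
tcp_rot: [-1.212, -2.898, 0.001]
wrist_force: [0.3, 0.3, -0.4]
grip_width: 0.0877
grip_force: 0.0
```

```bash
python3 -c "
from h import *
delta([.5747,.3251,.022],np.radians(44.7))
im=cv2.cvtColor(bot.get_image('wrist'),cv2.COLOR_RGB2BGR); cv2.imwrite('pics/w3raw.png',im)
cv2.imwrite('pics/w3.png',cv2.resize(im[80:280,140:400],None,fx=3,fy=3,interpolation=cv2.INTER_CUBIC))"
```

```text
turn [-0.0011 -0.0005 -0.0024] shift now [-2.000e-04  1.000e-04  2.282e-01] after turn [-1.000e-04 -1.000e-04  2.282e-01]
t 7.08 pos [0.5747 0.3252 0.2502] vise [0.061  0.5376 0.2502] F [ 0.3  0.3 -0.4] grip 0.0877 0.0
```

View pics/w3.png

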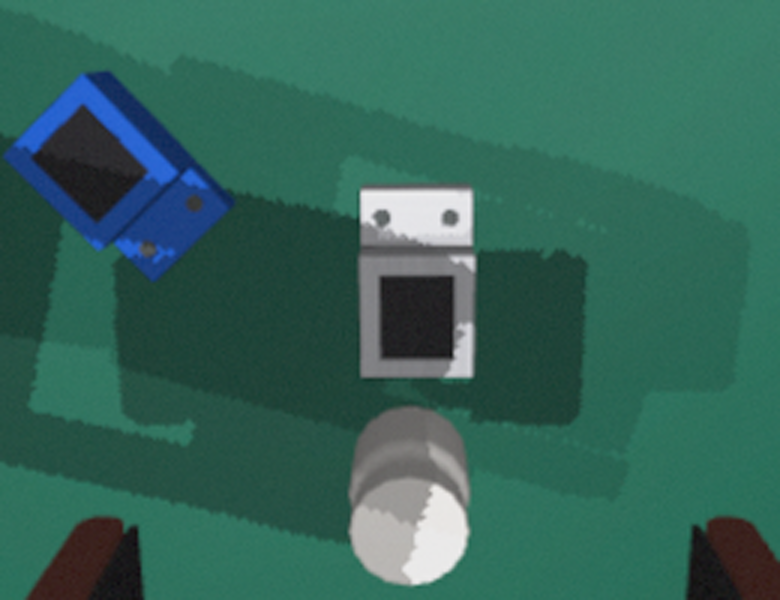

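The silver housing is square to the tool: ledge up at (417,217 in the crop), tall top edges at 360–475, tall end at row 378 facing the jar. The blue look-alike is off to the left.

```bash
python3 -c "
from h import *
o=bot.get_obs(); Rw=R.from_rotvec(o['tcp_rot'])
for p,z in [((360,378),.034),((475,378),.034),((360,252),.034),((475,252),.034),((360,189),.016),((472,189),.016)]:
  w=ray('wrist',((p[0]+.5)/3-.5+140,(p[1]+.5)/3-.5+80),z,o); print(Rw.inv().apply(w-o['position']).round(4))"
```

```text
[-0.0334 -0.0192  0.2163]
[-0.0334  0.0216  0.2163]
[ 0.0117 -0.0185  0.2163]
[0.0117 0.0208 0.2163]
[ 0.0306 -0.019   0.2343]
[0.0306 0.0204 0.2343]
```

{"name": "step_arm", "arguments": {"moves": [[0,0,0,0,0,0.05,1],[0,0,0,0,0,0.05,1],[0,0,0,0,0,0.05,1],[0,0,0,0,0,0.04,1],[0,0,0,0,0,0,1]]}}

```text
clock: 7.75
position: [0.5727, 0.3238, 0.0574]
tcp_rot: [-1.213, -2.893, 0.008]
wrist_force: [-0.8, -0.0, 0.4]
grip_width: 0.0877
grip_force: 0.0
```

{"name": "step_arm", "arguments": {"force": 25, "moves": [[0,0,0,-0.004,0.001,0.02,1],[0,0,0,0,0,0.018,1],[0,0,0,0,0,0,1],[0,0,0,0,0,0,0.3],[0,0,0,0,0,0,0.3],[0,0,0,0,0,0,0.3],[0,0,0,0,0,0,0.3],[0,0,0,0,0,0,0.3]]}}

```text
clock: 8.75
position: [0.5787, 0.323, 0.0228]
tcp_rot: [1.21, 2.899, 0.0]
wrist_force: [0.9, -0.3, -0.4]
grip_width: 0.0415
grip_force: 0.8
```

{"name": "step_arm", "arguments": {"moves": [[0,0,0,0,0,0,0.3],[0,0,0,0,0,-0.01,0.3],[0,0,0,0,0,-0.03,0.3],[0,0,0,0,0,-0.04,0.3],[0,0,0,0,0,-0.05,0.3],[0,0,0,0,0,-0.05,0.3],[0,0,0,0,0,-0.05,0.3],[0,0,0,0,0,0,0.3]]}}

```text
clock: 9.75
position: [0.5807, 0.3241, 0.2581]
tcp_rot: [1.208, 2.894, 0.011]
wrist_force: [0.3, -0.3, -3.3]
grip_width: 0.0396
grip_force: 25.0
```

```bash
python3 -c "
from h import *
V[0]+=.001; V[1]-=.0005
delta(v2w(.034,.004,.25),V[2])
im=cv2.cvtColor(bot.get_image('wrist'),cv2.COLOR_RGB2BGR); cv2.imwrite('pics/w4.png',im)"
```

```text
turn [ 1.150e-02 -6.000e-04  8.638e-01] shift now [-0.3945 -0.3591  0.006 ] after turn [-0.5325 -0.032   0.0081]
t 9.75 pos [0.5807 0.3241 0.2581] vise [0.066  0.5365 0.2581] F [ 0.3 -0.3 -3.3] grip 0.0396 25.0
```

View pics/w4.png

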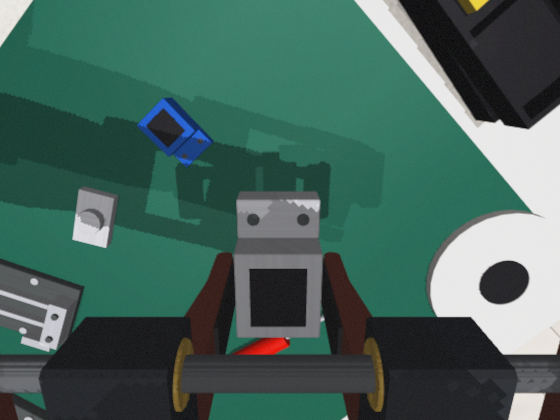

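Held squarely and level; ledge at (278,218), window at (278,297). Carrying it to the vise.

{"name": "step_arm", "arguments": {"moves": [[0,0,0.216,0,0,0,0.3],[0,0,0.216,0,0,0,0.3],[0,0,0.216,0,0,0,0.3],[0,0,0.216,0,0,0,0.3],[0,0,0,-0.04,-0.003,0,0.3],[0,0,0,-0.055,-0.0035,0,0.3],[0,0,0,-0.055,-0.0035,0,0.3],[0,0,0,-0.055,-0.0035,0,0.3]]}}

```text
clock: 10.8
position: [0.5843, 0.1158, 0.2504]
tcp_rot: [-2.104, -2.329, 0.005]
wrist_force: [0.4, -0.5, -2.4]
grip_width: 0.0398
grip_force: 25.0
```

{"name": "step_arm", "arguments": {"moves": [[0,0,0,-0.055,-0.0035,0,0.3],[0,0,0,-0.055,-0.0035,0,0.3],[0,0,0,-0.055,-0.0035,0,0.3],[0,0,0,-0.055,-0.0035,0,0.3],[0,0,0,-0.055,-0.0035,0,0.3],[0,0,0,-0.04,-0.002,0,0.3],[0,0,0,-0.016,0,0,0.3],[0,0,0,0,0,0,0.3]]}}

```text
clock: 11.8
position: [0.5991, -0.2138, 0.2511]
tcp_rot: [-2.106, -2.327, 0.001]
wrist_force: [0.4, 0.4, -1.8]
grip_width: 0.0398
grip_force: 25.0
```

```bash
sed -i 's/V=np.array(.*/V=np.array([.5693,-.2163,np.radians(5.8)])/' h.py; python3 -c "
from h import *
delta(v2w(.035,.002,.06),V[2])
o=bot.get_obs()
im=cv2.cvtColor(bot.get_image('wrist'),cv2.COLOR_RGB2BGR); cv2.imwrite('pics/w5.png',im)
Rw=R.from_rotvec(o['tcp_rot'])
for p in [(238,337),(321,337)]:
  w=ray('wrist',p,o['position'][2]+.012,o); print(Rw.inv().apply(w-o['position']).round(4))"
```

```text
turn [-0.0029 -0.0019 -0.002 ] shift now [0.0022 0.0056 0.1911] after turn [0.0025 0.0051 0.1911]
t 11.8 pos [ 0.5991 -0.2138  0.2511] vise [ 0.0299 -0.0005  0.2511] F [ 0.4  0.4 -1.8] grip 0.0398 25.0
[-0.0274 -0.0187 -0.012 ]
[-0.0274  0.0207 -0.0121]
```

View pics/w5.png

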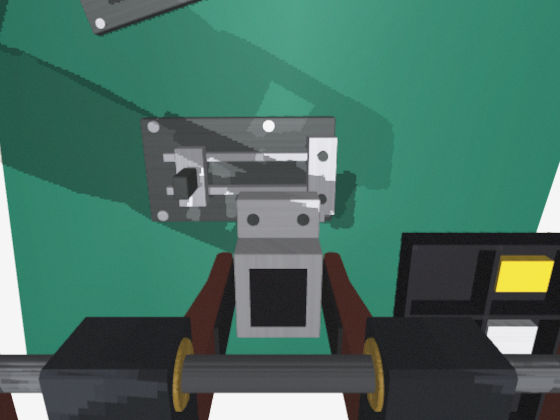

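The housing is over the vise with the ledge away from the stop. The jaw is clear, far left at (190,178). Lowering.

{"name": "step_arm", "arguments": {"moves": [[0,0,0,0,0.005,0.045,0.3],[0,0,0,0,0,0.05,0.3],[0,0,0,0,0,0.05,0.3],[0,0,0,0,0,0.03,0.3],[0,0,0,0,0,0.01,0.3],[0,0,0,0,0,0.005,0.3],[0,0,0,0,0,0,0.3],[0,0,0,0,0,0,0.3]]}}

```text
clock: 12.85
position: [0.6057, -0.2134, 0.0641]
tcp_rot: [2.105, 2.329, 0.001]
wrist_force: [0.3, 0.5, -2.4]
grip_width: 0.0401
grip_force: 25.0
```

{"name": "step_arm", "arguments": {"moves": [[0,0,0,0,0,0.004,0.3],[0,0,0,0,0,0.003,0.3],[0,0,0,0,0,0.002,0.3],[0,0,0,0,0,0,0.3],[0,0,0,0,0,0,0.3]]}}

```text
clock: 13.48
position: [0.6049, -0.2132, 0.0536]
tcp_rot: [-2.106, -2.331, 0.0]
wrist_force: [0.8, -0.6, -2.1]
grip_width: 0.0396
grip_force: 25.0
```

{"name": "step_arm", "arguments": {"moves": [[0,0,0,0,0,0.002,0.3],[0,0,0,0,0,0.0015,0.3],[0,0,0,0,0,0,0.3],[0,0,0,0,0,0,0.3]]}}

```text
clock: 13.98
position: [0.6049, -0.2132, 0.0502]
tcp_rot: [2.106, 2.331, 0.0]
wrist_force: [1.0, 0.5, -2.7]
grip_width: 0.0398
grip_force: 25.0
```

{"name": "step_arm", "arguments": {"moves": [[0,0,0,0,0,0.001,0.3],[0,0,0,0,0,0,0.3],[0,0,0,0,0,0,0.3]]}}

```text
clock: 14.35
position: [0.605, -0.2132, 0.0498]
tcp_rot: [2.106, 2.331, 0.0]
wrist_force: [-2.2, 1.5, 6.1]
grip_width: 0.0401
grip_force: 25.0
```

{"name": "step_arm", "arguments": {"force": 12, "moves": [[0,0,0,0,0.001,0,0.3],[0,0,0,0,0.001,0,0.3],[0,0,0,0,0.001,0,0.3],[0,0,0,0,0,0,0.3],[0,0,0,0,0,0,0.3]]}}

```text
clock: 14.98
position: [0.6073, -0.2131, 0.0498]
tcp_rot: [-2.106, -2.33, 0.001]
wrist_force: [-5.0, -0.5, 7.6]
grip_width: 0.0397
grip_force: 12.0
```

{"name": "step_arm", "arguments": {"moves": [[0,0,0,0,0.001,0,0.3],[0,0,0,0,0,0,0.3],[0,0,0,0,0,0,0.3]]}}

```text
clock: 15.35
position: [0.6083, -0.213, 0.0498]
tcp_rot: [-2.106, -2.33, 0.001]
wrist_force: [-5.1, -0.3, 7.8]
grip_width: 0.0398
grip_force: 12.0
```

{"name": "step_arm", "arguments": {"moves": [[0,0,0,0,0.001,0,0.3],[0,0,0,0,0,0,0.3],[0,0,0,0,0,0,0.3]]}}

```text
clock: 15.72
position: [0.6087, -0.2129, 0.0497]
tcp_rot: [-2.105, -2.33, 0.002]
wrist_force: [-5.8, -0.5, 8.9]
grip_width: 0.0395
grip_force: 12.0
```

{"name": "step_arm", "arguments": {"moves": [[0,0,0,0,0.001,0,0.3],[0,0,0,0,0,0,0.3],[0,0,0,0,0,0,0.3]]}}

```text
clock: 16.1
position: [0.6088, -0.2129, 0.0497]
tcp_rot: [-2.104, -2.329, 0.004]
wrist_force: [-9.2, -1.9, 11.7]
grip_width: 0.0397
grip_force: 12.0
```

{"name": "step_arm", "arguments": {"force": 20, "moves": [[0,0,0,0,-0.001,-0.0005,0.3],[0,0,0,-0.001,0,0,0.3],[0,0,0,-0.001,0,0,0.3],[0,0,0,-0.001,0,0,0.3],[0,0,0,0,0,0,0.3],[0,0,0,0,0,0,0.3]]}}

```text
clock: 16.85
position: [0.6089, -0.2141, 0.0498]
tcp_rot: [-2.103, -2.329, 0.0]
wrist_force: [-6.6, 6.7, 8.3]
grip_width: 0.0401
grip_force: 20.0
```

{"name": "step_arm", "arguments": {"moves": [[0,0,0,-0.001,0,0,0.3],[0,0,0,0,0,0,0.3],[0,0,0,0,0,0,0.3]]}}

```text
clock: 17.23
position: [0.609, -0.215, 0.0497]
tcp_rot: [-2.103, -2.328, 0.0]
wrist_force: [-6.2, 7.3, 8.2]
grip_width: 0.0396
grip_force: 20.0
```

{"name": "step_arm", "arguments": {"moves": [[0,0,0,-0.001,0,0,0.3],[0,0,0,0,0,0,0.3],[0,0,0,0,0,0,0.3]]}}

```text
clock: 17.6
position: [0.6091, -0.216, 0.0498]
tcp_rot: [-2.103, -2.328, 0.0]
wrist_force: [-6.2, 7.1, 8.1]
grip_width: 0.0398
grip_force: 20.0
```

{"name": "step_arm", "arguments": {"moves": [[0,0,0,-0.001,0,0,0.3],[0,0,0,0,0,0,0.3],[0,0,0,0,0,0,0.3]]}}

```text
clock: 17.98
position: [0.6092, -0.2169, 0.0497]
tcp_rot: [-2.103, -2.328, 0.0]
wrist_force: [-6.8, 6.5, 8.4]
grip_width: 0.04
grip_force: 20.0
```

{"name": "step_arm", "arguments": {"moves": [[0,0,0,-0.001,0,0,0.3],[0,0,0,0,0,0,0.3],[0,0,0,0,0,0,0.3]]}}

```text
clock: 18.35
position: [0.6093, -0.2179, 0.0498]
tcp_rot: [-2.103, -2.328, 0.0]
wrist_force: [-6.0, 7.7, 8.9]
grip_width: 0.0398
grip_force: 20.0
```

{"name": "step_arm", "arguments": {"moves": [[0,0,0,-0.001,0,0,0.3],[0,0,0,0,0,0,0.3],[0,0,0,0,0,0,0.3]]}}

```text
clock: 18.73
position: [0.6094, -0.2183, 0.0498]
tcp_rot: [-2.103, -2.328, -0.0]
wrist_force: [-5.9, 9.6, 10.2]
grip_width: 0.04
grip_force: 20.0
```

{"name": "step_arm", "arguments": {"moves": [[0,0,0,-0.001,0,0,0.3],[0,0,0,0,0,0,0.3],[0,0,0,0,0,0,0.3]]}}

```text
clock: 19.1
position: [0.6093, -0.2184, 0.0497]
tcp_rot: [-2.102, -2.327, -0.001]
wrist_force: [-5.8, 14.1, 10.9]
grip_width: 0.0396
grip_force: 20.0
```

```bash
python3 -c "
from h import *
delta(v2w(.04,-.006,.05),V[2])"
```

```text
turn [-0.0042 -0.0062  0.    ] shift now [ 0.0001  0.0004 -0.0003] after turn [ 0.0001  0.0004 -0.0003]
t 19.1 pos [ 0.6093 -0.2184  0.0497] vise [ 0.0396 -0.0061  0.0497] F [-5.8 14.1 10.9] grip 0.0396 20.0
```

Both contacts are clear (fixed jaw, then stop at 14 N). Ease off, release, lift and look.

{"name": "step_arm", "arguments": {"moves": [[0,0,0,0.001,-0.0005,-0.0005,0.3],[0,0,0,0,0,0,0.3],[0,0,0,0,0,0,1],[0,0,0,0,0,0,1],[0,0,0,0,0,0,1],[0,0,0,0,0,-0.03,1],[0,0,0,0,0,-0.05,1],[0,0,0,0,0,-0.05,1]]}}

```text
clock: 20.1
position: [0.61, -0.2209, 0.1813]
tcp_rot: [-2.107, -2.33, 0.0]
wrist_force: [0.1, -0.8, 1.1]
grip_width: 0.0878
grip_force: 0.0
```

{"name": "step_arm", "arguments": {"moves": [[0,0,0,-0.03,-0.025,-0.03,1],[0,0,0,-0.03,-0.03,0,1],[0,0,0,-0.03,-0.025,0,1],[0,0,0,0,0,0,0],[0,0,0,0,0,0,0]]}}

```text
clock: 20.72
position: [0.5398, -0.3182, 0.2102]
tcp_rot: [2.107, 2.33, 0.001]
wrist_force: [0.0, -0.1, 0.4]
grip_width: 0.071
grip_force: 0.0
```

```bash
python3 -c "
from h import *
delta(v2w(-.005,-.002,.2),V[2])
im=cv2.cvtColor(bot.get_image('wrist'),cv2.COLOR_RGB2BGR); cv2.imwrite('pics/w6raw.png',im)
cv2.imwrite('pics/w6.png',cv2.resize(im[80:280,220:480],None,fx=3,fy=3,interpolation=cv2.INTER_CUBIC))"
```

```text
turn [ 0.0004 -0.0002 -0.0011] shift now [0.0964 0.0345 0.0102] after turn [0.0964 0.0346 0.0102]
t 20.73 pos [ 0.5398 -0.3182  0.2102] vise [-0.0396 -0.0984  0.2102] F [ 0.  -0.1  0.4] grip 0.071 0.0
```

View pics/w6.png

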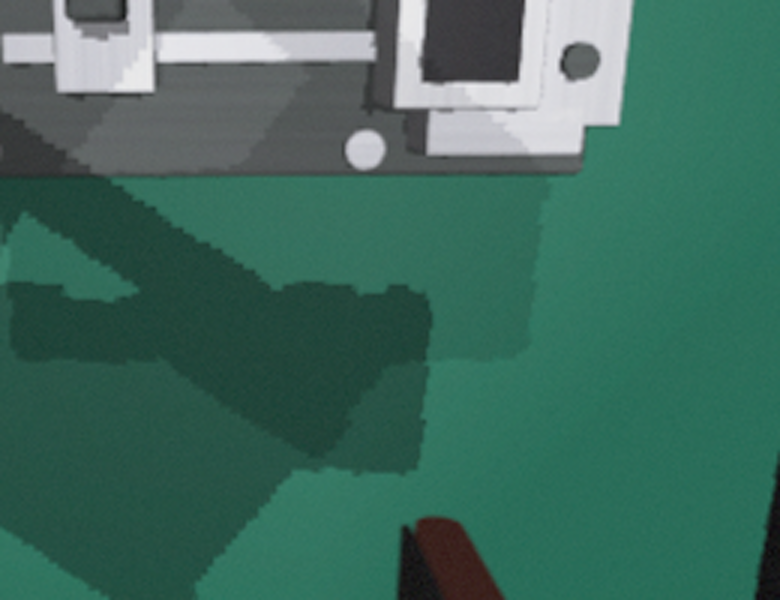

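The housing is seated: top edge at row 107, parallel to the stop (row 155), and flush to the fixed jaw with its hole at (580,60). The jaw is clear at (105,45). I will make a light confirming push with shut fingers.

{"name": "step_arm", "arguments": {"moves": [[0,0,0,0.03,0.01,0,0],[0,0,0,0.034,0.01,0,0],[0,0,0,0.03,0.0075,0,0],[0,0,0,0,0,0.03,0],[0,0,0,0,0,0.05,0],[0,0,0,0,0,0.05,0],[0,0,0,0,0,0.044,0],[0,0,0,0,0,0,0]]}}

```text
clock: 21.78
position: [0.5555, -0.2199, 0.033]
tcp_rot: [-2.1, -2.328, 0.004]
wrist_force: [0.3, -0.6, 0.4]
grip_width: 0.0007
grip_force: 0.0
```

{"name": "step_arm", "arguments": {"moves": [[0,0,0,0,0.005,0,0],[0,0,0,0,0.005,0,0],[0,0,0,0,0.003,0,0],[0,0,0,0,0.002,0,0],[0,0,0,0,0,0,0],[0,0,0,0,0,0,0]]}}

```text
clock: 22.52
position: [0.5723, -0.2205, 0.0362]
tcp_rot: [-2.106, -2.331, 0.0]
wrist_force: [1.0, -0.4, -0.6]
grip_width: 0.0004
grip_force: 0.0
```

```bash
python3 -c "
from h import *
delta(v2w(.0065,-.004,.036),V[2])"
```

```text
turn [-0.0002 -0.0001 -0.0003] shift now [0.0005 0.004  0.0002] after turn [0.0005 0.004  0.0002]
t 22.52 pos [ 0.5723 -0.2205  0.0362] vise [ 0.0025 -0.0045  0.0362] F [ 1.  -0.4 -0.6] grip 0.0004 0.0
```

{"name": "step_arm", "arguments": {"moves": [[0,0,0,0,0.002,0,0],[0,0,0,0,0.001,0,0],[0,0,0,0,0.001,0,0],[0,0,0,0,0,0,0],[0,0,0,0,0,0,0]]}}

```text
clock: 23.15
position: [0.5763, -0.22, 0.0361]
tcp_rot: [-2.106, -2.331, 0.0]
wrist_force: [-0.4, 0.5, 0.1]
grip_width: 0.0006
grip_force: 0.0
```

{"name": "step_arm", "arguments": {"moves": [[0,0,0,0,0.001,0,0],[0,0,0,0,0.001,0,0],[0,0,0,0,0,0,0],[0,0,0,0,0,0,0]]}}

```text
clock: 23.65
position: [0.5784, -0.2199, 0.0362]
tcp_rot: [-2.106, -2.331, 0.0]
wrist_force: [0.4, -0.5, -0.3]
grip_width: 0.0006
grip_force: 0.0
```

{"name": "step_arm", "arguments": {"moves": [[0,0,0,0,0.001,0,0],[0,0,0,0,0.001,0,0],[0,0,0,0,0,0,0],[0,0,0,0,0,0,0]]}}

```text
clock: 24.15
position: [0.5799, -0.2197, 0.0361]
tcp_rot: [-2.106, -2.33, 0.001]
wrist_force: [-2.5, -0.6, 1.9]
grip_width: 0.0003
grip_force: 1.6
```

{"name": "step_arm", "arguments": {"moves": [[0,0,0,0,0.001,0,0],[0,0,0,0,0.001,0,0],[0,0,0,0,0,0,0],[0,0,0,0,0,0,0]]}}

```text
clock: 24.65
position: [0.5799, -0.2196, 0.036]
tcp_rot: [-2.104, -2.328, 0.004]
wrist_force: [-11.2, -3.8, 7.6]
grip_width: 0.0006
grip_force: 5.4
```

Solid against the fixed jaw. Now a light push on the ledge end towards the stop.

{"name": "step_arm", "arguments": {"moves": [[0,0,0,0,-0.012,0,0],[0,0,0,0,0,-0.04,0],[0,0,0,0,0,-0.04,0],[0,0,0,0.03,0.02,0,0],[0,0,0,0.024,0.017,0,0],[0,0,0,0,0,0.04,0],[0,0,0,0,0,0.04,0],[0,0,0,0,0,0,0]]}}

```text
clock: 25.65
position: [0.5995, -0.1623, 0.0335]
tcp_rot: [-2.103, -2.327, 0.003]
wrist_force: [-0.9, -0.5, -0.6]
grip_width: 0.0004
grip_force: 0.0
```

{"name": "step_arm", "arguments": {"moves": [[0,0,0,-0.003,0,0,0],[0,0,0,-0.002,0,0,0],[0,0,0,-0.002,0,0,0],[0,0,0,0,0,0,0],[0,0,0,0,0,0,0]]}}

```text
clock: 26.28
position: [0.6026, -0.1702, 0.0365]
tcp_rot: [2.106, 2.33, 0.0]
wrist_force: [-0.4, -0.7, 0.4]
grip_width: 0.0006
grip_force: 0.0
```

```bash
python3 -c "
from h import *
delta(v2w(.036,.04,.036),V[2])"
```

```text
turn [ 0.0005  0.0002 -0.0003] shift now [-0.0025 -0.0018  0.0005] after turn [-0.0025 -0.0018  0.0005]
t 26.27 pos [ 0.6026 -0.1702  0.0365] vise [0.0378 0.0425 0.0365] F [-0.4 -0.7  0.4] grip 0.0006 0.0
```

{"name": "step_arm", "arguments": {"moves": [[0,0,0,-0.001,0,0,0],[0,0,0,-0.001,0,0,0],[0,0,0,0,0,0,0],[0,0,0,0,0,0,0]]}}

```text
clock: 26.78
position: [0.6026, -0.1719, 0.0361]
tcp_rot: [-2.106, -2.331, -0.0]
wrist_force: [0.4, 2.1, 0.7]
grip_width: 0.0001
grip_force: 1.3
```

{"name": "step_arm", "arguments": {"moves": [[0,0,0,-0.001,0,0,0],[0,0,0,-0.001,0,0,0],[0,0,0,0,0,0,0],[0,0,0,0,0,0,0]]}}

```text
clock: 27.28
position: [0.6025, -0.1721, 0.0361]
tcp_rot: [-2.105, -2.328, -0.002]
wrist_force: [0.5, 12.6, 3.3]
grip_width: 0.0003
grip_force: 5.8
```

{"name": "step_arm", "arguments": {"moves": [[0,0,0,-0.001,0,0,0],[0,0,0,0,0,0,0],[0,0,0,0,0,0,0]]}}

```text
clock: 27.65
position: [0.6025, -0.1722, 0.0361]
tcp_rot: [-2.104, -2.327, -0.003]
wrist_force: [0.3, 15.7, 4.2]
grip_width: 0.0005
grip_force: 7.9
```

Seated against both. Now go behind the lug.

{"name": "step_arm", "arguments": {"moves": [[0,0,0,0.011,0,0,0],[0,0,0,0,0,-0.04,0],[0,0,0,0,0,-0.05,0],[0,0,0,-0.02,-0.04,-0.02,0],[0,0,0,-0.02,-0.05,0,0],[0,0,0,-0.01,-0.042,0,0],[0,0,0,0,0,0.03,0],[0,0,0,0,0,0,0]]}}

```text
clock: 28.65
position: [0.4741, -0.2271, 0.115]
tcp_rot: [-2.105, -2.328, 0.002]
wrist_force: [-1.2, 0.2, 1.3]
grip_width: 0.0004
grip_force: 0.0
```

```bash
python3 -c "
from h import *
delta(v2w(-.092,0,.052),V[2])
im=cv2.cvtColor(bot.get_image('top'),cv2.COLOR_RGB2BGR)
cv2.imwrite('pics/t2.png',cv2.resize(im[150:300,340:480],None,fx=4,fy=4,interpolation=cv2.INTER_CUBIC))"
```

```text
turn [-0.0036 -0.0017 -0.0012] shift now [0.0011 0.004  0.063 ] after turn [0.0011 0.0038 0.063 ]
t 28.65 pos [ 0.4741 -0.2271  0.115 ] vise [-0.0958 -0.0011  0.115 ] F [-1.2  0.2  1.3] grip 0.0004 0.0
```

View pics/t2.png

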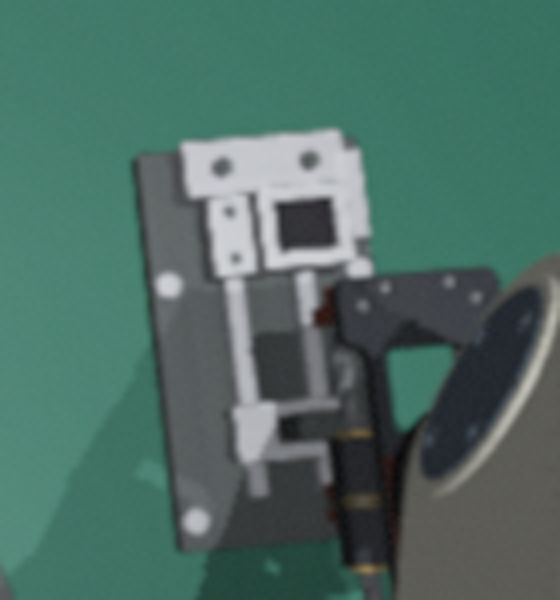

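The top view shows the housing home against the jaw and stop, with the ledge away from the stop and the lug ahead of the fingers. Pushing the jaw up.

{"name": "step_arm", "arguments": {"moves": [[0,0,0,0.001,0,0.03,0],[0,0,0,0,0,0.033,0],[0,0,0,0,0,0,0],[0,0,0,0,0.01,0,0],[0,0,0,0,0.013,0,0],[0,0,0,0,0.013,0,0],[0,0,0,0,0.013,0,0],[0,0,0,0,0,0,0]]}}

```text
clock: 29.7
position: [0.5262, -0.2215, 0.0543]
tcp_rot: [2.104, 2.33, 0.001]
wrist_force: [-0.2, 0.1, -0.0]
grip_width: 0.0006
grip_force: 0.0
```

{"name": "step_arm", "arguments": {"moves": [[0,0,0,0,0.01,0,0],[0,0,0,0,0.008,0,0],[0,0,0,0,0.005,0,0],[0,0,0,0,0,0,0],[0,0,0,0,0,0,0]]}}

```text
clock: 30.32
position: [0.5475, -0.219, 0.0534]
tcp_rot: [2.106, 2.33, 0.001]
wrist_force: [-1.2, -0.4, 0.8]
grip_width: 0.0003
grip_force: 0.4
```

```bash
python3 -c "
from h import *
delta(v2w(-.011,0,.052),V[2])"
```

```text
turn [ 0.0011  0.0004 -0.0003] shift now [0.0005 0.011  0.0014] after turn [0.0005 0.011  0.0014]
t 30.32 pos [ 0.5475 -0.219   0.0534] vise [-0.022  -0.0005  0.0534] F [-1.2 -0.4  0.8] grip 0.0003 0.4
```

{"name": "step_arm", "arguments": {"moves": [[0,0,0,0,0.003,0,0],[0,0,0,0,0.003,0,0],[0,0,0,0,0.002,0,0],[0,0,0,0,0,0,0],[0,0,0,0,0,0,0]]}}

```text
clock: 30.95
position: [0.555, -0.2182, 0.0532]
tcp_rot: [-2.106, -2.331, 0.0]
wrist_force: [-4.6, -0.6, 3.9]
grip_width: 0.0004
grip_force: 2.4
```

{"name": "step_arm", "arguments": {"moves": [[0,0,0,0,0.001,0,0],[0,0,0,0,0.001,0,0],[0,0,0,0,0,0,0],[0,0,0,0,0,0,0]]}}

```text
clock: 31.45
position: [0.557, -0.218, 0.0532]
tcp_rot: [-2.106, -2.331, 0.0]
wrist_force: [-4.7, -1.1, 5.7]
grip_width: 0.0008
grip_force: 2.7
```

{"name": "step_arm", "arguments": {"moves": [[0,0,0,0,0.001,0,0],[0,0,0,0,0.001,0,0],[0,0,0,0,0,0,0],[0,0,0,0,0,0,0]]}}

```text
clock: 31.95
position: [0.5578, -0.2179, 0.0532]
tcp_rot: [-2.105, -2.329, 0.002]
wrist_force: [-8.7, -1.1, 9.8]
grip_width: 0.0005
grip_force: 5.2
```

{"name": "step_arm", "arguments": {"moves": [[0,0,0,0,0.001,0,0],[0,0,0,0,0,0,0],[0,0,0,0,0,0,0]]}}

```text
clock: 32.33
position: [0.5578, -0.2178, 0.0531]
tcp_rot: [-2.104, -2.328, 0.004]
wrist_force: [-12.5, -2.9, 10.6]
grip_width: 0.0
grip_force: 7.3
```

Contact with the housing. Raise the push to about 18–20 N.

{"name": "step_arm", "arguments": {"moves": [[0,0,0,0,0.001,0,0],[0,0,0,0,0.0005,0,0],[0,0,0,0,0,0,0],[0,0,0,0,0,0,0]]}}

```text
clock: 32.83
position: [0.5578, -0.2178, 0.0532]
tcp_rot: [-2.102, -2.327, 0.006]
wrist_force: [-18.9, -5.5, 15.0]
grip_width: 0.0006
grip_force: 10.4
```

{"name": "step_arm", "arguments": {"moves": [[0,0,0,0,0,0,0],[0,0,0,0,-0.003,0,0],[0,0,0,0,-0.005,0,0],[0,0,0,0,-0.015,0,0],[0,0,0,0,-0.02,-0.03,0],[0,0,0,0,-0.03,-0.05,0],[0,0,0,-0.05,-0.03,-0.05,0],[0,0,0,-0.05,0,0,0]]}}

```text
clock: 33.83
position: [0.4738, -0.319, 0.1775]
tcp_rot: [2.102, 2.327, 0.001]
wrist_force: [0.3, 0.2, 0.8]
grip_width: 0.0004
grip_force: 0.0
```

```bash
python3 -c "
from h import *
delta(v2w(-.011,0,.052),V[2])
im=cv2.cvtColor(bot.get_image('top'),cv2.COLOR_RGB2BGR)
cv2.imwrite('pics/t3.png',cv2.resize(im[150:300,340:480],None,fx=4,fy=4,interpolation=cv2.INTER_CUBIC))"
```

```text
turn [0.0057 0.0046 0.0007] shift now [0.0929 0.0939 0.1256] after turn [0.0925 0.0944 0.1255]
t 33.83 pos [ 0.4738 -0.319   0.1775] vise [-0.1054 -0.0925  0.1775] F [0.3 0.2 0.8] grip 0.0004 0.0
```

View pics/t3.png

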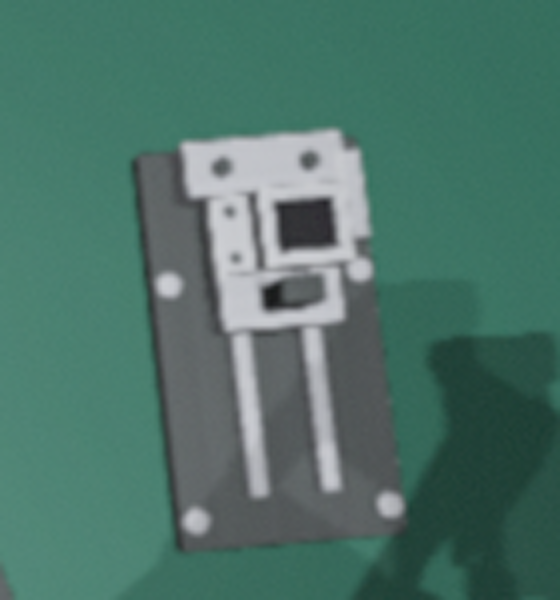

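The jaw (285,297) is closed on the housing (285,230), which sits square between the jaws and at the stop. The arm is clear, so I hand in.

```bash
python3 -c "
from rig import bot
print(bot.sign_off())"
```

```text
the job is handed in; nothing more can be done
None
```

The housing is clamped in the vise with a push of about 19 N, tall end at the stop and square in the last top view. I let go and handed the job in at about 34 s; the verdict was not shown.

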